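# Build up a spacer stack on the jeweller's arbor

### The job

Thread the three steel spacer rings onto the upright arbor, the largest at the bottom, then the middle one, the smallest on top. Then bed the whole stack by feel: push it down until the stiff brass collar under it is fully home, lean on it for about half a second with a firm push of about 15 N, and never load the stand with more than 30 N. Let go, and leave the other things on the bench where they are.

Things in the scene. Friction and masses are not known exactly. Their poses are not given: they have to be found in the camera images.
- arbor: Fixed stand: grey square base 90 x 90 x 35 mm, an upright steel arbor 14 mm in diameter, straight up to 107 mm, then tapering to 9 mm across at its top, 113 mm. Round its foot a dark boss 40 mm across, its top 45 to 55 mm above the bench (its setting differs, unmeasured), above it a brass collar 30 mm across, 6 mm high. Origin: centre of the underside, on the bench; z up.
- arbor_seat (a point): On the arbor's axis, 51 mm above the bench: the lowest the collar's top face can be. Home (collar down on the boss) is 0 to 10 mm above it, unmeasured. The collar slides with a drag of about 6 N, stays where left, starts 2 to 10 mm above home. Once home, the boss gives on stiff disc springs, 20 N per mm, and springs back: more than 10 N is only felt at home. z up.
- arbor_tip (a point): Centre of the arbor's top end, 113 mm above the bench.
- ring_large_mid (a point): The largest of three plain steel spacer rings: 56 mm outside, 16 mm bore right through, 13 mm thick, starts lying flat on the bench. Point: its centre, half-way up, in the bore; z is the bore's axis. The same either way up.
- ring_large: The same largest ring; origin at the centre of its underside.
- ring_medium_mid (a point): The middle of three plain steel spacer rings: 44 mm outside, 16 mm bore right through, 13 mm thick, starts lying flat on the bench. Point: its centre, half-way up, in the bore; z is the bore's axis. The same either way up.
- ring_medium: The same middle ring; origin at the centre of its underside.
- ring_small_mid (a point): The smallest of three plain steel spacer rings: 32 mm outside, 16 mm bore right through, 13 mm thick, starts lying flat on the bench. Point: its centre, half-way up, in the bore; z is the bore's axis. The same either way up.
- ring_small: The same smallest ring; origin at the centre of its underside.
- bench_block: Dark steel bench block 65 x 65 x 22 mm; a bystander, to be left alone.
- flux_jar: Amber glass jar with steel lid, 48 mm across, 50 mm high; a bystander, to be left alone.
- hammer: Hammer lying on the bench; a bystander, to be left alone.
- file: Screwdriver-like scraper with a wooden handle, lying on the bench; a bystander, to be left alone.
- solder_tin: Flat round aluminium tin, 40 mm across, 16 mm high, solid: not one of the rings; a bystander, to be left alone.
- ring_stick: Tapered steel ring stick 150 mm long, 24 mm thick at its big end, lying; a bystander, to be left alone.
- pin_bowl: White ceramic bowl, 80 mm across, 30 mm high; a bystander, to be left alone.
Not all that is in view belongs to the job. What is shaped like the ring_small but black or pink is not meant. Leave any brown or orange look-alike of the ring_medium alone.

How it is judged:
On the way, in this order (a step that is already met when the one before it is completed fails the run):
1. the largest ring is on the arbor (horizontal distance between ring_large_mid and arbor_seat below 0.003 m and z of ring_large_mid in the frame of arbor_seat between 0 and 0.06 m), for 0.1 s.
2. the middle ring is on the arbor, above the largest (horizontal distance between ring_medium_mid and arbor_seat below 0.003 m and z of ring_medium_mid in the frame of arbor_seat between 0 and 0.06 m and z of ring_large_mid in the frame of arbor_seat between 0 and 0.029 m), for 0.1 s.
3. with all three on in order, the stack is pressed: the middle ring bears on the largest, and that on the stand, with more than 10 N (more than the collar's drag) for 0.2 s (horizontal distance between each of ring_large_mid, ring_medium_mid, ring_small_mid and arbor_seat below 0.003 m and z of ring_large_mid in the frame of arbor_seat between 0.0025 and 0.0185 m and z of ring_medium_mid in the frame of arbor_seat between 0.0155 and 0.032 m and z of ring_small_mid in the frame of arbor_seat between 0.0285 and 0.0455 m and distance between ring_large_mid and ring_medium_mid below 0.0155 m and distance between ring_medium_mid and ring_small_mid below 0.0155 m and contact force between ring_large and arbor above 10 N and contact force between ring_medium and ring_large above 10 N), for 0.2 s.
At the end, for the whole second after the job is handed in: All three rings stacked on the arbor: largest lowest, smallest on top, each within 3 mm of the axis, flat within 0.1 rad, at rest, neighbours' middles under 15.5 mm apart; middles 2.5-18.5, 15.5-32 and 28.5-45.5 mm above arbor_seat (horizontal distance between each of ring_large_mid, ring_medium_mid, ring_small_mid and arbor_seat below 0.003 m and z of ring_large_mid in the frame of arbor_seat between 0.0025 and 0.0185 m and z of ring_medium_mid in the frame of arbor_seat between 0.0155 and 0.032 m and z of ring_small_mid in the frame of arbor_seat between 0.0285 and 0.0455 m and distance between ring_large_mid and ring_medium_mid below 0.0155 m and distance between ring_medium_mid and ring_small_mid below 0.0155 m and angle between the z axis of each of ring_large_mid, ring_medium_mid, ring_small_mid and the z axis of arbor_seat, either way round below 0.1 rad and linear speed of each of ring_large, ring_medium, ring_small below 0.02 m/s); the robot touches nothing.
It fails at once if the stand (arbor, collar and base) is loaded with more than 30 N (contact force between arbor and anything else above 30 N).
It fails at once if a bystander is moved by more than 30 mm (distance of any of bench_block, flux_jar, hammer, file, solder_tin, ring_stick, pin_bowl from where it was at the start of the episode above 0.03 m).
It also fails if it takes over 72 s, if anything falls off the work surface, if the arm or the gripper's body presses on something with over 40 N, if the wrist force passes 120 N, or if a joint passes its speed limit or range.

### The arm

A 6-joint arm with a two-finger parallel gripper is mounted at the origin on the work surface. World frame = base frame: x ahead of the robot, y to its left, z up, the work surface at z = 0. Lengths are in m, angles in rad, forces in N, time in s.
With the tool pointing down it reaches from about 0.25 to 0.725 m from the base axis. Payload 4 kg.
Tool frame: the origin (TCP) lies between the finger pads; the fingertips stand 8 mm ahead of it and the grasp point (between the pads) lies 11 mm behind it (bot.tip_reach is the distance from the TCP to the fingertips, in m); z points along the fingers, y is the line along which they close (so a half turn about z gives the same grasp; the last joint's range is limited). The gripper opens to 85 mm and grips with 20 to 120 N. Pads are 22 mm wide; open, the fingers measure 114 mm over their backs; the gripper's body (76 mm by 85 mm) begins 54 mm behind the grasp point. The pads swing forward as they close: fully open they stand 13 mm farther back than shut.
Start: joints at [0, 0.241, 0.005, 1.335, 0, 1.571], TCP at [0.5, -0, 0.239] pointing down, gripper open.
Joint ranges: [-2.72, 2.72], [-1.05, 1.87], [-1.09, 1.28], [-1.99, 2.15], [-1.42, 1.44], [-3.14, 3.14]. Speed limits (rad/s): [2.79, 2.79, 3.14, 3.14, 3.14, 3.14].

### API

Orientations are given as a unit quaternion [x, y, z, w].
In Python, from workcell import bot gives the robot as it stands.
- The arm moves only by the tool move_arm, never from a script. Its argument "deltas" is a list of rows, each a list of 7 numbers: the opening, from 0 (shut) to 1 (fully open), then the shift along the tool's x, y, z in mm, then the turn, a rotation vector about the tool's x, y, z in degrees. In form: [[gripper, tx, ty, tz, ax, ay, az], ...]. A call has 1 to 10 rows; each row shifts and turns the commanded pose from where the row before left it, along the tool's axes as they then stand; what a row does not reach is not made up. A row lasts 1/12 s, in which the tool goes at most 41.7 mm and 7.16 degrees, less where a joint would pass 70% of its speed; a pose out of reach is approached as far as the arm can. A call is refused whole if a number of a shift passes 41.7 or a number of a turn 7.16, either way. A call with a gripper value outside its range is refused whole. The fingers move at their own pace and stop on an object; the grip force is fixed at half the most. Time passes only in rows, so rows that do not move let the fingers close. It gives the time, the measured TCP pose, the force, the opening and the grip force at its end, in the units of the state.
- bot.get_obs(): the state, without advancing time (a new reading comes with each control period).
- bot.camera(name): name is "scene" or "side" or "wrist"; returns the picture (480x640x3 uint8, blue, green, red); there is no depth.
- bot.calibration(name): a dict with "K" (3x3 intrinsics, pixels), "dist_coeffs" ([k1, k2, p1, p2, k3] as OpenCV has them; the pictures are not rectified), "position" and "orientation" of the camera in the world. Camera axes: x right, y down, z forward; pixel columns grow to the right and rows downward; lengths in m; the calibration is good to about 2 mm. A picture is of the moment at which its call begins: read the wrist's pose just before it. calibration takes no time and is no camera call; for the wrist camera it gives the pose at the moment of the call.
- bot.job_done(): hands the job in; it is judged then, once.
Trained networks look in the newest picture that a camera, given by its name, has taken for a name from the list of things; names that differ only in an ending like _2 or _b are one class to them, and where a whole thing is asked for, a point or a joint stands for the part that bears it (a point fixed in the world has none). Each returns a list of dicts, best first, with "conf" (0 to 1); they miss things now and then, are a little off and sometimes report something else, mostly with a low value. They report only what shows in the picture. A call takes as long as a camera call. They do not tell look-alikes from the thing itself.
- bot.outline_of(query, camera): "pixels" (480x640 bool, what is visible of it) and "rect" ([left, top, width, height] in pixels, round what is visible of it).
The state is a dict: "clock": time; "joint_pos": joint angles; "joint_vel": joint speeds; "tau": joint torques, N m; "eef_pos": TCP position; "tool_rot": TCP orientation; "ft_force": force on the tool from outside, world axes, zero at the start; "ft_torque": the same for the moment, N m; "grip_width": finger opening in m; "grasp_force": force on a finger pad.
Only numpy, scipy, OpenCV 4.12 (cv2) and the standard library are available. Lean on these libraries where they do the work, as an engineer would, in place of code of your own. Each camera call takes 0.05 s, during which the arm holds its last target. There are 200 camera calls.

## Working session

There is one attempt and no reset: what is moved stays moved. The work goes in short steps, Python scripts to look and compute and a tool call to move; the robot and the scene stay as the last step left them, time stands still between calls to the robot, and variables do not carry over. Pictures are saved under pics/ and viewed, at most 10 in all, crops included, and the job is handed in when it is done.

Besides the shell and the picture viewer there is one more tool, called after "Emit:" as name(argument=value, ...), one argument or row to a line, values as JSON. move_arm: Moves the arm, as the interface text tells. Its arguments: {"type":"object","properties":{"deltas":{"type":"array","items":{"type":"array","items":{"type":"number"}}}},"required":["deltas"]}

```bash
mkdir -p pics; cat > h.py <<'E'
import numpy as np, cv2
from scipy.spatial.transform import Rotation as R
from workcell import bot
def ray(cam,uv,cal=None):
    c=cal or bot.calibration(cam)
    p=cv2.undistortPoints(np.array(uv,float).reshape(-1,1,2),np.array(c["K"]),np.array(c["dist_coeffs"])).reshape(-1,2)
    d=R.from_quat(c["orientation"]).apply(np.c_[p,np.ones(len(p))])
    return np.array(c["position"]),d
def onz(cam,uv,z,cal=None):
    o,d=ray(cam,uv,cal); return o+d*((z-o[2])/d[:,2:])
def proj(cam,X,cal=None):
    c=cal or bot.calibration(cam); Ri=R.from_quat(c["orientation"]).inv()
    r=Ri.apply(np.atleast_2d(X)-np.array(c["position"]))
    return cv2.projectPoints(r,np.zeros(3),np.zeros(3),np.array(c["K"]),np.array(c["dist_coeffs"]))[0].reshape(-1,2)
E
python3 - <<'E'
from h import *
for c in ["scene","side"]:
    im=bot.camera(c); cv2.imwrite(f"pics/{c}0.png",im)
    cal=bot.calibration(c);print(c,cal["position"],np.round(R.from_quat(cal["orientation"]).as_matrix()[:,2],2),cal["K"][0][0])
    for q in ["ring_large","ring_medium","ring_small","arbor","solder_tin"]:
        for r in bot.outline_of(q,c)[:4]:
            ys,xs=np.nonzero(r["pixels"]); m=(xs.mean(),ys.mean())
            print(q,round(r["conf"],2),r["rect"],np.round(m),np.round(onz(c,[m],0.0065)[0],3))
print(bot.get_obs())
E
```

```text
scene [1.29231956 0.37933161 1.05317794] [-0.58 -0.3  -0.76] 556.4392132177678
ring_large 0.74 [416.8, 265.2, 22.4, 15.6] [427. 271.] [0.467 0.213 0.006]
ring_medium 0.59 [325.1, 227.2, 23.2, 14.9] [338. 235.] [ 0.455 -0.026  0.006]
ring_medium 0.57 [309.7, 249.0, 17.8, 20.3] [319. 257.] [ 0.54  -0.037  0.006]
ring_medium 0.52 [341.7, 255.1, 17.8, 18.4] [349. 264.] [0.527 0.038 0.006]
ring_small 0.56 [271.5, 219.7, 7.3, 6.2] [273. 223.] [ 0.489 -0.194  0.006]
ring_small 0.24 [299.5, 273.0, 52.6, 53.5] [327. 300.] [0.646 0.036 0.006]
arbor 0.58 [298.2, 274.9, 58.9, 49.1] [326. 300.] [0.646 0.036 0.006]
solder_tin 0.68 [416.9, 229.0, 14.1, 16.9] [423. 238.] [0.374 0.169 0.006]
side [ 0.15755222 -0.5272801   0.63676436] [ 0.47  0.61 -0.64] 453.7184455833351
ring_large 0.72 [210.3, 224.6, 30.1, 17.4] [225. 232.] [0.466 0.211 0.006]
ring_medium 0.83 [270.4, 286.8, 21.7, 25.7] [281. 299.] [ 0.455 -0.03   0.006]
ring_medium 0.78 [282.9, 255.3, 16.7, 16.5] [293. 262.] [0.529 0.039 0.006]
ring_medium 0.63 [307.3, 272.1, 23.7, 21.3] [320. 282.] [ 0.54  -0.038  0.006]
ring_medium 0.4 [389.6, 35
[... 584 characters left out ...]
ock': 0.6, 'joint_pos': array([1.47095403e-05, 2.40591428e-01, 4.96972911e-03, 1.33520864e+00,
       1.96545138e-05, 1.57078711e+00]), 'joint_vel': array([-0.0002405 , -0.00110372,  0.0011319 ,  0.00192794,  0.00154574,
       -0.00041234]), 'tau': array([ 4.96759549e-05, -3.71975935e+01,  2.52570981e+01,  1.46049359e-03,
        3.77862409e-05, -1.23545982e-05]), 'eef_pos': array([4.99981534e-01, 1.31624074e-05, 2.39299173e-01]), 'tool_rot': array([ 7.07098322e-01,  7.07115240e-01, -5.07503948e-06, -1.89728135e-05]), 'ft_force': array([ 0.00972989, -0.35616228, -0.10666533]), 'ft_torque': array([-0.05606689, -0.00034991, -0.04669799]), 'grasp_force': 0.0, 'grip_width': 0.08556176858982971}
```

View pics/scene0.png

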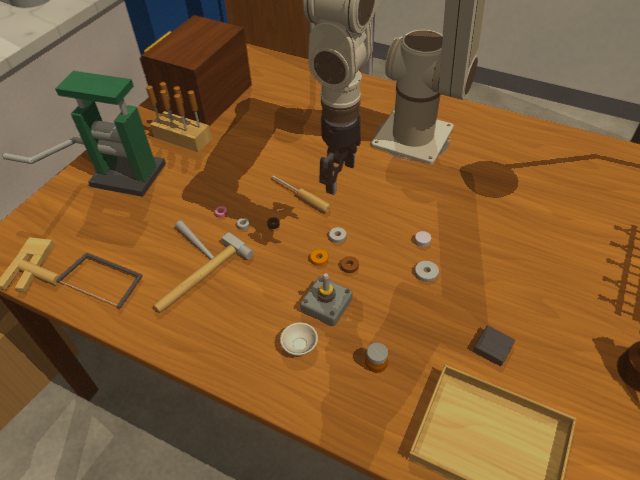

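View pics/side0.png

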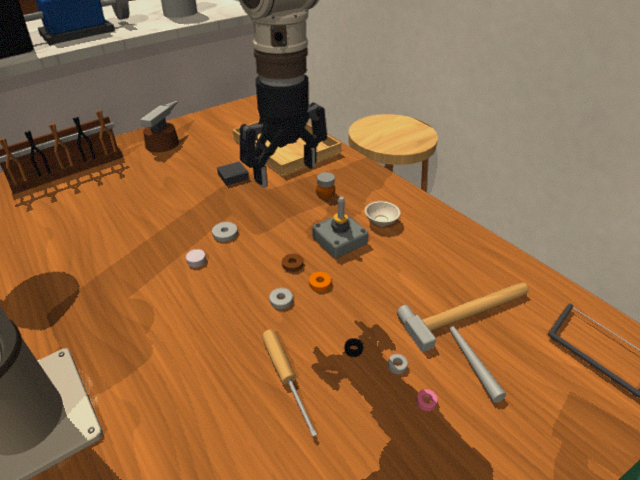

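The steel rings are the large one at scene (427,271), the medium at (338,235) and the small at (243,224), which is (398,364) in the side view. Possible mix-ups:
- **Medium:** orange at (319,257) and brown at (349,264).
- **Small:** black at (273,223) and pink at (221,212).
- **Large:** the solid solder tin at (423,238).

Next I'll check the choices in a close crop and take a wrist view.

```bash
python3 - <<'E'
from h import *
s=cv2.imread("pics/scene0.png")[200:330,205:445]
w=bot.camera("wrist")
out=np.zeros((600,640,3),np.uint8)
out[:260,:480]=cv2.resize(s,None,fx=2,fy=2,interpolation=cv2.INTER_CUBIC)
out[270:600,:440]=cv2.resize(w,(440,330))
cv2.imwrite("pics/w0.png",out)
c=bot.calibration("wrist");print(c["position"],np.round(R.from_quat(c["orientation"]).as_matrix(),3),c["K"],bot.tip_reach)
for q in ["ring_large","ring_medium","ring_small","arbor"]:
    for r in bot.outline_of(q,"wrist")[:3]:
        ys,xs=np.nonzero(r["pixels"]); m=(xs.mean(),ys.mean())
        print(q,round(r["conf"],2),r["rect"],np.round(m),np.round(onz("wrist",[m],0.0065)[0],4))
# arbor tip triangulation
o1,d1=ray("scene",[(325.5,275)]);o2,d2=ray("side",[(341,199)])
A=np.c_[d1[0],-d2[0]];t=np.linalg.lstsq(A,o2-o1,rcond=None)[0];print(o1+t[0]*d1[0],o2+t[1]*d2[0])
E
```

```text
[0.50076071 0.07034481 0.37220829] [[ 1.    -0.001 -0.   ]
 [-0.001 -0.96  -0.278]
 [-0.     0.278 -0.96 ]] [[365.58769448   0.         326.96438072]
 [  0.         365.58769448 236.16769532]
 [  0.           0.           1.        ]] 0.008
ring_medium 0.82 [335.7, 142.6, 44.6, 46.7] [356. 164.] [0.5295 0.0382 0.0065]
ring_medium 0.81 [264.0, 207.7, 42.4, 44.6] [284. 230.] [ 0.4557 -0.0288  0.0065]
ring_small 0.61 [334.6, 402.1, 21.2, 11.9] [345. 406.] [ 0.5217 -0.2488  0.0065]
ring_small 0.56 [304.3, 356.9, 30.2, 26.0] [318. 368.] [ 0.4901 -0.1956  0.0065]
ring_small 0.26 [434.7, 112.7, 117.0, 105.0] [491. 163.] [0.662  0.039  0.0065]
arbor 0.71 [434.8, 112.0, 121.0, 104.8] [491. 163.] [0.6618 0.0391 0.0065]
[0.65255516 0.03940529 0.11013727] [0.65260184 0.03935269 0.11012456]
```

View pics/w0.png

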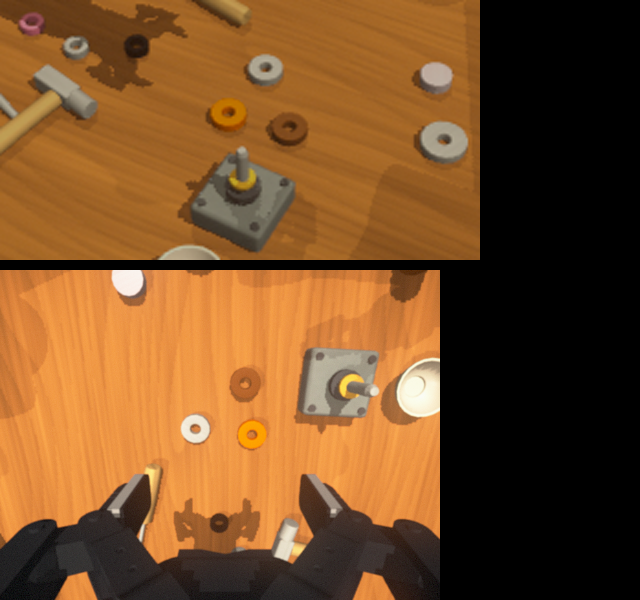

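The crop confirms the plain steel bored rings, and the white disc is the solid tin. The arbor tip is near (0.652, 0.039). I'll move over the large ring.

Emit:
move_arm(
  deltas=[
    [1,35,-5.5,17,0,0,0],
    [1,35,-5.5,17,0,0,0],
    [1,35,-5.5,17,0,0,0],
    [1,35,-5.5,17,0,0,0],
    [1,35,-5.5,17,0,0,0],
    [1,35,-5.5,17,0,0,0],
    [1,0,0,0,0,0,0],
    [1,0,0,0,0,0,0],
  ],
)

```text
clock: 1.52
eef_pos: [0.4656, 0.2113, 0.136]
tool_rot: [0.706, 0.709, -0.001, -0.0]
ft_force: [0.2, -1.6, -0.2]
grip_width: 0.0854
grasp_force: 0.0
```

```bash
cat >> h.py <<'E'
def look(q,z=0.013,cam="wrist",near=None,save=None):
    """circle centres on the top plane from mask outlines"""
    im=bot.camera(cam); cal=bot.calibration(cam)
    if save: cv2.imwrite(save,im)
    for r in bot.outline_of(q,cam)[:4]:
        cs,_=cv2.findContours(r["pixels"].astype(np.uint8),cv2.RETR_EXTERNAL,cv2.CHAIN_APPROX_NONE)
        c=max(cs,key=cv2.contourArea).reshape(-1,2)
        P=onz(cam,c,z,cal)[:,:2].astype(np.float32); (cx,cy),rad=cv2.minEnclosingCircle(P)
        e=cv2.fitEllipse(P)
        print(q,round(r["conf"],2),r["rect"],"circ",round(cx,4),round(cy,4),round(rad,4),"ell",np.round(e[0],4),np.round(e[1],4))
    o=bot.get_obs();print(o["clock"],np.round(o["eef_pos"],4),np.round(o["tool_rot"],4),np.round(o["ft_force"],2),round(o["grip_width"],4))
E
python3 -c "
from h import *
look('ring_large',save='pics/w1.png')"
```

```text
ring_large 0.63 [294.8, 189.1, 73.1, 76.0] circ 0.4687 0.2116 0.0283 ell [0.469  0.2115] [0.054  0.0557]
1.6167 [0.4672 0.2098 0.1376] [ 7.070e-01  7.072e-01 -0.000e+00  2.000e-04] [-0.32 -0.99  0.23] 0.0855
```

Emit:
move_arm(
  deltas=[
    [1,1.8,1.6,30,0,0,0],
    [1,0,0,30,0,0,0],
    [1,0,0,30,0,0,0],
    [1,0,0,28,0,0,0],
    [1,0,0,11,0,0,0],
    [1,0,0,0,0,0,0],
    [0,0,0,0,0,0,0],
    [0,0,0,0,0,0,0],
    [0,0,0,0,0,0,0],
    [0,0,0,0,0,0,0],
  ],
)

```text
clock: 2.45
eef_pos: [0.4703, 0.2119, 0.011]
tool_rot: [0.707, 0.707, 0.002, 0.001]
ft_force: [-1.7, -1.6, 7.5]
grip_width: 0.0523
grasp_force: 61.3
```

Emit:
move_arm(
  deltas=[
    [0,0,0,0,0,0,0],
    [0,0,0,0,0,0,0],
    [0,0,0,0,0,0,0],
  ],
)

```text
clock: 2.7
eef_pos: [0.4703, 0.2119, 0.011]
tool_rot: [0.707, 0.707, 0.002, 0.001]
ft_force: [-1.1, -2.0, 6.1]
grip_width: 0.0528
grasp_force: 61.3
```

Emit:
move_arm(
  deltas=[
    [0,0,0,-10,0,0,0],
    [0,0,0,-30,0,0,0],
    [0,0,0,-40,0,0,0],
    [0,0,0,-40,0,0,0],
    [0,0,0,-40,0,0,0],
    [0,0,0,0,0,0,0],
    [0,0,0,0,0,0,0],
    [0,0,0,0,0,0,0],
  ],
)

```text
clock: 3.37
eef_pos: [0.4684, 0.2117, 0.1689]
tool_rot: [0.707, 0.707, 0.0, 0.0]
ft_force: [-0.3, 0.4, -1.7]
grip_width: 0.0525
grasp_force: 63.8
```

```bash
python3 -c "
from h import *
look('ring_large',z=0.17,save='pics/w2.png')"
```

```text
ring_large 0.57 [259.3, 239.7, 132.9, 130.2] circ 0.4682 0.2139 0.0286 ell [0.4681 0.2138] [0.0523 0.0568]
3.4667 [0.4673 0.2112 0.167 ] [ 7.071e-01  7.071e-01 -1.500e-03 -6.000e-04] [-0.66  0.56 -2.37] 0.0527
```

View pics/w2.png

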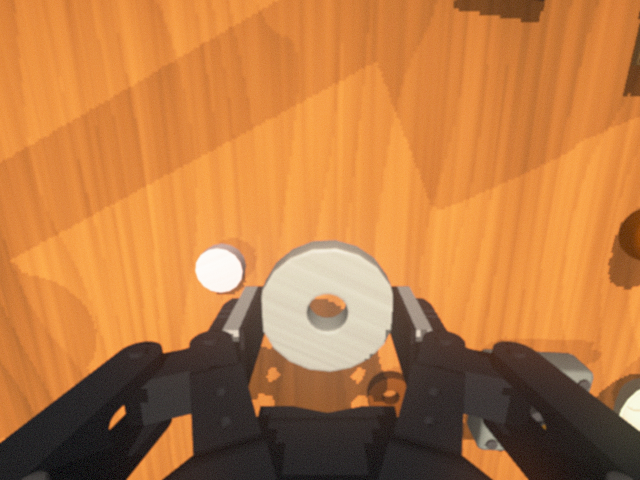

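Emit:
move_arm(
  deltas=[
    [0,-27,23,2,0,0,0],
    [0,-27,23,2,0,0,0],
    [0,-27,23,2,0,0,0],
    [0,-27,23,2,0,0,0],
    [0,-27,23,2,0,0,0],
    [0,-27,23,2,0,0,0],
    [0,-27,23,2,0,0,0],
    [0,-27,23,2,0,0,0],
    [0,0,0,0,0,0,0],
    [0,0,0,0,0,0,0],
  ],
)

```text
clock: 4.3
eef_pos: [0.6519, -0.0062, 0.1487]
tool_rot: [0.708, 0.706, -0.002, -0.002]
ft_force: [-0.8, 0.6, -1.8]
grip_width: 0.0521
grasp_force: 63.9
```

```bash
python3 - <<'E'
from h import *
for i in range(3): print(bot.get_obs()["eef_pos"]); bot.camera("side")
look('ring_large',z=0.155,save='pics/w3.png')
look('arbor',z=0.113)
c=bot.calibration("wrist"); print(c["position"],proj("wrist",[[.652,.039,.113]]))
im=cv2.imread("pics/w3.png"); cv2.imwrite("pics/w3c.png",im)
E
```

```text
[ 0.65192737 -0.00622555  0.14866414]
[ 0.65130793 -0.00488994  0.14937442]
[ 0.65115517 -0.00398983  0.15014808]
ring_large 0.61 [260.9, 239.0, 133.2, 130.9] circ 0.6516 0.0002 0.0284 ell [6.52e-01 1.00e-04] [0.0519 0.0562]
4.55 [ 0.6517 -0.003   0.152 ] [ 7.065e-01  7.077e-01 -4.000e-04 -5.000e-04] [ 0.31  0.1  -1.45] 0.0525
arbor 0.61 [265.9, 101.6, 137.4, 136.8] circ 0.654 0.0482 0.0407 ell [0.6542 0.0483] [0.0696 0.07  ]
arbor 0.41 [0.0, 317.2, 31.7, 118.5] circ 0.4812 -0.0645 0.0395 ell [ 0.4812 -0.0615] [0.0185 0.0898]
4.65 [ 0.6521 -0.003   0.1526] [ 0.7065  0.7077  0.     -0.    ] [-0.77  0.02 -1.83] 0.0529
[0.65275416 0.06731303 0.28552079] [[325.35772276 192.34059579]]
```

View pics/w3c.png

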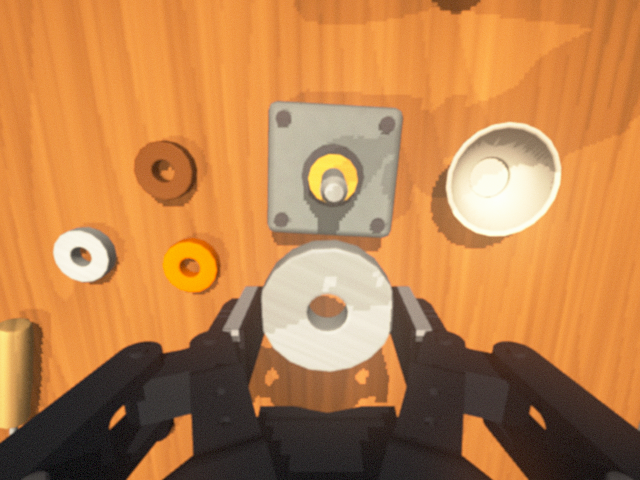

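The wrist view shows the held large ring with its bore near (327,311). The arbor tip is near (334,190), with the brown and orange look-alikes and the steel medium ring to the left. I'll zoom in to get the bore and tip precisely.

```bash
python3 - <<'E'
from h import *
im=cv2.imread("pics/w3.png")
a=cv2.resize(im[150:220,290:370],None,fx=5,fy=5,interpolation=cv2.INTER_CUBIC)
b=cv2.resize(im[280:350,290:370],None,fx=5,fy=5,interpolation=cv2.INTER_CUBIC)
cv2.imwrite("pics/c1.png",np.hstack([a,b]))
E
```

```text
(no output)
```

View pics/c1.png

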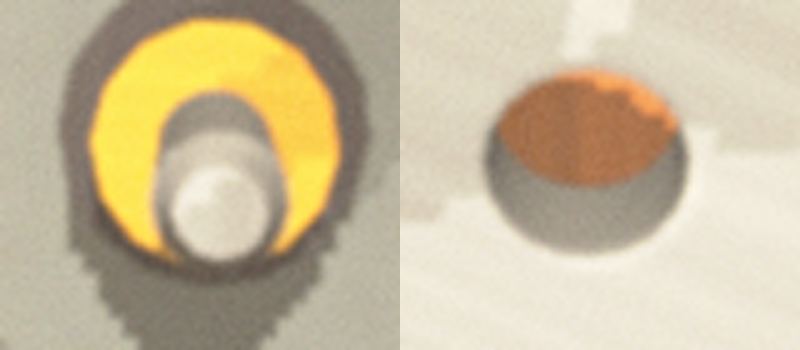

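```bash
python3 - <<'E'
from h import *
# nominal camera with commanded TCP (0.6525,-0.0035,0.1525)
from scipy.spatial.transform import Rotation
c0=dict(bot.calibration("wrist")); e=bot.get_obs()["eef_pos"]; print(c0["position"]-e,np.round(R.from_quat(c0["orientation"]).as_matrix()[:,2],4))
for zt in (.150,.154,.158):
    b=onz("wrist",[(327.4,312.3)],zt,c0)[0]
    l,r=onz("wrist",[(307.4,312.3),(347.6,312.3)],zt,c0); print(zt,"bore",b-e,"diam",r-l)
t=onz("wrist",[(334.4,192.6)],.113,c0)[0]; print("tip",t,t-e,onz("wrist",[(324.1,192.6),(344.7,192.6)],.113,c0)[:,0])
for z in (.056,.06,.064,.068): 
    q=onz("wrist",[(307.6,178.5),(358.4,178.5)],z,c0);print("collar",z,q[1,0]-q[0,0],q[0],onz("wrist",[(333,153.3),(333,204.5)],z,c0)[:,1])
E
```

```text
[0.00063864 0.07033777 0.13288577] [ 2.000e-04 -2.782e-01 -9.605e-01]
0.15 bore [ 0.00087238 -0.00147239 -0.00263502] diam [1.65093663e-02 1.69551355e-05 0.00000000e+00]
0.154 bore [0.00086548 0.00064715 0.00136498] diam [1.60220797e-02 1.64546917e-05 0.00000000e+00]
0.158 bore [0.00085858 0.00276668 0.00536498] diam [1.55347931e-02 1.59542479e-05 0.00000000e+00]
tip [0.65629411 0.03888028 0.113     ] [ 0.00417859  0.04190502 -0.03963502] [0.65140268 0.66118549]
collar 0.056 0.03175173017652522 [0.64065373 0.03833841 0.056     ] [0.05374036 0.02184969]
collar 0.06 0.031198373234215926 [0.64086461 0.03884337 0.06      ] [0.0539769 0.022642 ]
collar 0.064 0.030645016291906635 [0.64107549 0.03934832 0.064     ] [0.05421344 0.02343432]
collar 0.068 0.030091659349597344 [0.64128637 0.03985328 0.068     ] [0.05444997 0.02422664]
```

Emit:
move_arm(
  deltas=[
    [0,20,1.7,0,0,0,0],
    [0,21.4,1.6,0,0,0,0],
    [0,0,0,13,0,0,0],
    [0,0,0,13,0,0,0],
    [0,0,0,0,0,0,0],
    [0,0,0,0,0,0,0],
  ],
)

```text
clock: 5.15
eef_pos: [0.6549, 0.0378, 0.1258]
tool_rot: [0.707, 0.707, -0.001, -0.001]
ft_force: [0.3, 0.6, -1.4]
grip_width: 0.0522
grasp_force: 63.9
```

Emit:
move_arm(
  deltas=[
    [0,0,0,1.5,0,0,0],
    [0,0,0,1.5,0,0,0],
    [0,0,0,1.5,0,0,0],
    [0,0,0,0,0,0,0],
  ],
)

```text
clock: 5.48
eef_pos: [0.656, 0.037, 0.1221]
tool_rot: [0.707, 0.707, 0.0, 0.0]
ft_force: [-0.6, 0.1, -2.9]
grip_width: 0.0528
grasp_force: 63.9
```

Emit:
move_arm(
  deltas=[
    [0,0,0,1,0,0,0],
    [0,0,0,1,0,0,0],
    [0,0,0,1,0,0,0],
    [0,0,0,0,0,0,0],
  ],
)

```text
clock: 5.82
eef_pos: [0.6557, 0.0376, 0.1188]
tool_rot: [0.707, 0.707, 0.0, -0.0]
ft_force: [-1.7, 1.7, 0.1]
grip_width: 0.0524
grasp_force: 64.2
```

Emit:
move_arm(
  deltas=[
    [0,0,0,1,0,0,0],
    [0,0,0,1,0,0,0],
    [0,0,0,1,0,0,0],
    [0,0,0,1,0,0,0],
    [0,0,0,0,0,0,0],
  ],
)

```text
clock: 6.23
eef_pos: [0.6552, 0.038, 0.1141]
tool_rot: [0.707, 0.707, -0.0, -0.001]
ft_force: [-3.5, 3.7, -1.1]
grip_width: 0.0524
grasp_force: 64.2
```

Emit:
move_arm(
  deltas=[
    [0,0,0,2,0,0,0],
    [0,0,0,2,0,0,0],
    [0,0,0,2,0,0,0],
    [0,0,0,0,0,0,0],
  ],
)

```text
clock: 6.57
eef_pos: [0.655, 0.0381, 0.1078]
tool_rot: [0.707, 0.707, -0.0, -0.001]
ft_force: [-2.9, 4.8, -0.9]
grip_width: 0.0526
grasp_force: 64.1
```

Emit:
move_arm(
  deltas=[
    [0,0.8,-0.7,2,0,0,0],
    [0,0,0,4,0,0,0],
    [0,0,0,5,0,0,0],
    [0,0,0,5,0,0,0],
    [0,0,0,4,0,0,0],
    [0,0,0,2,0,0,0],
    [0,0,0,0,0,0,0],
  ],
)

```text
clock: 7.15
eef_pos: [0.6549, 0.0382, 0.0856]
tool_rot: [0.707, 0.707, -0.0, -0.001]
ft_force: [-0.8, 4.1, -4.6]
grip_width: 0.0525
grasp_force: 63.8
```

Emit:
move_arm(
  deltas=[
    [0,0,0,1,0,0,0],
    [0,0,0,1,0,0,0],
    [0,0,0,1,0,0,0],
    [0,0,0,0,0,0,0],
  ],
)

```text
clock: 7.48
eef_pos: [0.655, 0.0382, 0.0839]
tool_rot: [0.707, 0.707, 0.0, -0.0]
ft_force: [-3.3, 3.8, -0.8]
grip_width: 0.0526
grasp_force: 64.2
```

Emit:
move_arm(
  deltas=[
    [0,0,0,1,0,0,0],
    [0,0,0,1,0,0,0],
    [0,0,0,0,0,0,0],
  ],
)

```text
clock: 7.73
eef_pos: [0.655, 0.0382, 0.082]
tool_rot: [0.707, 0.707, 0.0, -0.0]
ft_force: [-2.2, 4.2, -0.3]
grip_width: 0.0524
grasp_force: 64.2
```

Emit:
move_arm(
  deltas=[
    [0,0.7,-0.3,1,0,0,0],
    [0,0,0,1,0,0,0],
    [0,0,0,1,0,0,0],
    [0,0,0,0,0,0,0],
  ],
)

```text
clock: 8.07
eef_pos: [0.655, 0.0383, 0.0786]
tool_rot: [0.707, 0.707, -0.0, 0.0]
ft_force: [-0.8, 3.0, -0.8]
grip_width: 0.0525
grasp_force: 64.1
```

Emit:
move_arm(
  deltas=[
    [0,0,0,1,0,0,0],
    [0,0,0,1,0,0,0],
    [0,0,0,0,0,0,0],
  ],
)

```text
clock: 8.32
eef_pos: [0.655, 0.0384, 0.0765]
tool_rot: [0.707, 0.707, -0.0, 0.0]
ft_force: [-1.6, 0.9, -1.7]
grip_width: 0.0525
grasp_force: 64.0
```

Emit:
move_arm(
  deltas=[
    [0,0,0,1,0,0,0],
    [0,0,0,1,0,0,0],
    [0,0,0,0,0,0,0],
  ],
)

```text
clock: 8.57
eef_pos: [0.6552, 0.0385, 0.0756]
tool_rot: [0.707, 0.707, 0.0, 0.0]
ft_force: [-3.2, 1.0, 3.0]
grip_width: 0.0525
grasp_force: 64.6
```

Emit:
move_arm(
  deltas=[
    [0.85,0,0,0,0,0,0],
    [0.85,0,0,0,0,0,0],
    [0.85,0,0,0,0,0,0],
    [0.85,0,0,-5,0,0,0],
    [0.85,0,0,-30,0,0,0],
    [0.85,0,0,-40,0,0,0],
    [0.85,0,0,-30,0,0,0],
    [0.8,-10,-38,0,0,0,0],
    [0.75,-10,-38,0,0,0,0],
  ],
)

```text
clock: 9.32
eef_pos: [0.5834, 0.0188, 0.1835]
tool_rot: [0.707, 0.707, 0.004, 0.004]
ft_force: [-0.6, -1.2, 0.1]
grip_width: 0.0639
grasp_force: 0.0
```

Emit:
move_arm(
  deltas=[
    [0.75,-11,-30,5,0,0,0],
    [0.75,-11,-30,5,0,0,0],
    [0.75,-11,-30,5,0,0,0],
    [0.75,-11,-30,5,0,0,0],
    [0.75,0,0,0,0,0,0],
    [0.75,0,0,0,0,0,0],
    [0.75,0,0,0,0,0,0],
  ],
)

```text
clock: 9.9
eef_pos: [0.4602, -0.0255, 0.1608]
tool_rot: [0.707, 0.707, 0.001, 0.001]
ft_force: [1.0, -0.3, -0.3]
grip_width: 0.0639
grasp_force: 0.0
```

```bash
python3 - <<'E'
from h import *
look('ring_medium',z=0.013,save="pics/w4.png")
bot.camera("scene"); look('ring_large',z=.07,cam="scene",save="pics/s4.png")
s=cv2.imread("pics/s4.png")[240:330,280:400]; w=cv2.imread("pics/w4.png")
cv2.imwrite("pics/m4.png",np.hstack([cv2.resize(s,(480,360)),cv2.resize(w,(320,360))]))
E
```

```text
ring_medium 0.85 [396.5, 209.3, 55.3, 52.2] circ 0.5396 -0.0365 0.0229 ell [ 0.5396 -0.0365] [0.0417 0.0449]
ring_medium 0.74 [387.7, 112.6, 59.1, 55.6] circ 0.5283 0.0387 0.0222 ell [0.5284 0.0379] [0.0413 0.0432]
ring_medium 0.71 [294.4, 197.9, 54.1, 54.9] circ 0.4563 -0.0274 0.0226 ell [ 0.4566 -0.0275] [0.0421 0.0439]
10.0 [ 0.4608 -0.0252  0.1607] [0.707  0.7072 0.001  0.0011] [0.34 0.14 0.15] 0.064
ring_large 0.84 [315.6, 281.6, 22.5, 18.6] circ 0.6547 0.0404 0.0307 ell [0.6558 0.041 ] [0.052  0.0572]
ring_large 0.54 [328.6, 228.9, 15.5, 11.8] circ 0.5051 -0.0034 0.0243 ell [ 0.5053 -0.0032] [0.0412 0.0471]
ring_large 0.54 [298.8, 188.8, 30.5, 21.8] circ 0.4273 -0.1097 0.0508 ell [ 0.4266 -0.1052] [0.0307 0.1073]
ring_large 0.22 [237.7, 218.6, 9.8, 10.2] circ 0.5716 -0.2246 0.0163 ell [ 0.5715 -0.2248] [0.0253 0.0316]
10.15 [ 0.4601 -0.0251  0.16  ] [7.069e-01 7.073e-01 3.000e-04 4.000e-04] [0.29 0.55 0.36] 0.0643
```

View pics/m4.png

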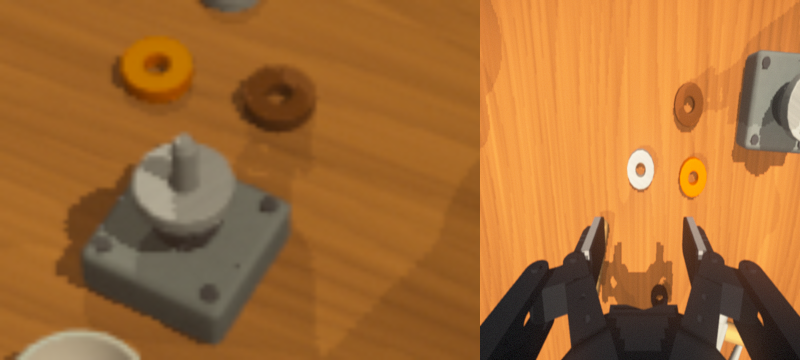

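Emit:
move_arm(
  deltas=[
    [0.75,-2.3,-4.2,33,0,0,0],
    [0.75,0,0,35,0,0,0],
    [0.75,0,0,35,0,0,0],
    [0.75,0,0,30,0,0,0],
    [0.75,0,0,15,0,0,0],
    [0.75,0,0,0,0,0,0],
    [0.5,0,0,0,0,0,0],
    [0,0,0,0,0,0,0],
    [0,0,0,0,0,0,0],
    [0,0,0,0,0,0,0],
  ],
)

```text
clock: 10.98
eef_pos: [0.4563, -0.0276, 0.0132]
tool_rot: [0.707, 0.707, 0.001, 0.001]
ft_force: [-0.3, -0.1, -0.0]
grip_width: 0.0405
grasp_force: 60.8
```

Emit:
move_arm(
  deltas=[
    [0,0,0,0,0,0,0],
    [0,0,0,0,0,0,0],
    [0,0,0,0,0,0,0],
  ],
)

```text
clock: 11.23
eef_pos: [0.4563, -0.0276, 0.0131]
tool_rot: [0.707, 0.707, 0.001, 0.001]
ft_force: [0.9, 0.6, 6.5]
grip_width: 0.0402
grasp_force: 61.5
```

Emit:
move_arm(
  deltas=[
    [0,0,0,-10,0,0,0],
    [0,0,0,-35,0,0,0],
    [0,0,0,-40,0,0,0],
    [0,0,0,-40,0,0,0],
    [0,0,33,-10,0,0,0],
    [0,4,33,0,0,0,0],
    [0,4,33,0,0,0,0],
    [0,4,33,0,0,0,0],
    [0,4,33,0,0,0,0],
    [0,4,33,0,0,0,0],
  ],
)

```text
clock: 12.07
eef_pos: [0.6536, -0.0074, 0.1463]
tool_rot: [0.707, 0.707, -0.0, -0.0]
ft_force: [-0.1, -0.6, -0.5]
grip_width: 0.0402
grasp_force: 61.3
```

Emit:
move_arm(
  deltas=[
    [0,0,0,0,0,0,0],
    [0,0,0,0,0,0,0],
    [0,0,0,0,0,0,0],
  ],
)

```text
clock: 12.32
eef_pos: [0.6514, -0.0076, 0.1455]
tool_rot: [0.707, 0.707, -0.001, -0.001]
ft_force: [0.1, -0.3, -1.6]
grip_width: 0.0406
grasp_force: 61.4
```

```bash
python3 - <<'E'
from h import *
im=bot.camera("wrist");cv2.imwrite("pics/w5.png",im)
c=bot.calibration("wrist");p=proj("wrist",[[.656,.039,.113],bot.get_obs()["eef_pos"]],c);print(p,bot.get_obs()["eef_pos"])
a=cv2.resize(im[150:220,290:370],None,fx=5,fy=5,interpolation=cv2.INTER_CUBIC)
b=cv2.resize(im[280:350,290:370],None,fx=5,fy=5,interpolation=cv2.INTER_CUBIC)
cv2.imwrite("pics/c2.png",np.hstack([a,b]))
E
```

```text
[[335.98488469 184.30938012]
 [325.17948923 312.19212344]] [ 0.65122502 -0.00775082  0.14628826]
```

View pics/c2.png

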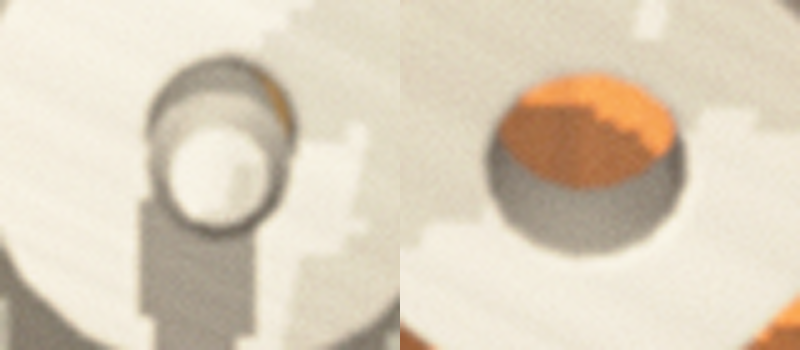

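The tip is at (334.0,185.6) and the held medium ring's bore at (327.4,312.6).

```bash
python3 - <<'E'
from h import *
c=bot.calibration("wrist");e=bot.get_obs()["eef_pos"]
b=onz("wrist",[(327.4,312.6)],e[2]+.001,c)[0];t=onz("wrist",[(334,185.6)],.113,c)[0]
print(e,b-e,t,(t-b)*1000)
E
```

```text
[ 0.65122502 -0.00775082  0.14628826] [0.00089546 0.00034952 0.001     ] [0.65510074 0.03841343 0.113     ] [  2.98024966  45.81473038 -34.2882647 ]
```

Emit:
move_arm(
  deltas=[
    [0,23,1.4,0,0,0,0],
    [0,23.5,1.4,0,0,0,0],
    [0,0,0,8,0,0,0],
    [0,0,0,9,0,0,0],
    [0,0,0,0,0,0,0],
    [0,0,0,0,0,0,0],
  ],
)

```text
clock: 12.87
eef_pos: [0.654, 0.0379, 0.1291]
tool_rot: [0.707, 0.707, -0.001, -0.001]
ft_force: [0.3, 0.9, -1.2]
grip_width: 0.04
grasp_force: 61.4
```

Emit:
move_arm(
  deltas=[
    [0,0,0,1.5,0,0,0],
    [0,0,0,1.5,0,0,0],
    [0,0,0,1.5,0,0,0],
    [0,0,0,1.5,0,0,0],
    [0,0,0,0,0,0,0],
  ],
)

```text
clock: 13.28
eef_pos: [0.6553, 0.0386, 0.1234]
tool_rot: [0.707, 0.707, -0.0, -0.0]
ft_force: [-0.3, -0.3, -1.9]
grip_width: 0.0405
grasp_force: 61.4
```

Emit:
move_arm(
  deltas=[
    [0,0,0,1,0,0,0],
    [0,0,0,1,0,0,0],
    [0,0,0,1,0,0,0],
    [0,0,0,1,0,0,0],
    [0,0,0,0,0,0,0],
  ],
)

```text
clock: 13.7
eef_pos: [0.6553, 0.0393, 0.1198]
tool_rot: [0.707, 0.707, 0.0, -0.0]
ft_force: [-0.1, 1.5, -0.8]
grip_width: 0.0403
grasp_force: 61.5
```

Emit:
move_arm(
  deltas=[
    [0,0,0,2,0,0,0],
    [0,0,0,2,0,0,0],
    [0,0,0,2,0,0,0],
    [0,0,0,2,0,0,0],
    [0,0,0,0,0,0,0],
  ],
)

```text
clock: 14.12
eef_pos: [0.6549, 0.0395, 0.111]
tool_rot: [0.707, 0.707, -0.0, -0.001]
ft_force: [-2.0, 3.9, -1.8]
grip_width: 0.0407
grasp_force: 61.4
```

Emit:
move_arm(
  deltas=[
    [0,0,0,4,0,0,0],
    [0,0,0,5,0,0,0],
    [0,0,0,4,0,0,0],
    [0,0,0,3,0,0,0],
    [0,0,0,0,0,0,0],
    [0,0,0,0,0,0,0],
  ],
)

```text
clock: 14.62
eef_pos: [0.6549, 0.0395, 0.0949]
tool_rot: [0.707, 0.707, -0.0, -0.001]
ft_force: [-2.5, 5.0, -3.4]
grip_width: 0.0405
grasp_force: 61.2
```

Emit:
move_arm(
  deltas=[
    [0,0,0,1,0,0,0],
    [0,0,0,1,0,0,0],
    [0,0,0,1,0,0,0],
    [0,0,0,0,0,0,0],
  ],
)

```text
clock: 14.95
eef_pos: [0.655, 0.0395, 0.0927]
tool_rot: [0.707, 0.707, 0.0, -0.001]
ft_force: [-3.0, 5.0, -1.0]
grip_width: 0.0405
grasp_force: 61.7
```

Lateral relief, then on down to contact.

Emit:
move_arm(
  deltas=[
    [0,0.8,-0.5,0.7,0,0,0],
    [0,0,0,0.7,0,0,0],
    [0,0,0,0,0,0,0],
  ],
)

```text
clock: 15.2
eef_pos: [0.6551, 0.0396, 0.0914]
tool_rot: [0.707, 0.707, 0.0, 0.0]
ft_force: [-2.0, 3.9, -0.1]
grip_width: 0.0408
grasp_force: 61.6
```

Emit:
move_arm(
  deltas=[
    [0,0,0,0.7,0,0,0],
    [0,0,0,0.7,0,0,0],
    [0,0,0,0,0,0,0],
  ],
)

```text
clock: 15.45
eef_pos: [0.6551, 0.0397, 0.0905]
tool_rot: [0.707, 0.707, 0.0, 0.0]
ft_force: [-4.1, 3.6, 3.3]
grip_width: 0.0404
grasp_force: 61.9
```

Emit:
move_arm(
  deltas=[
    [0.75,0,0,0,0,0,0],
    [0.75,0,0,0,0,0,0],
    [0.75,0,0,0,0,0,0],
    [0.75,0,0,-5,0,0,0],
    [0.75,0,0,-30,0,0,0],
    [0.75,0,0,-40,0,0,0],
    [0.6,-35,-16,-5,0,0,0],
    [0.6,-36,-16,0,0,0,0],
    [0.6,-36,-16,0,0,0,0],
    [0.6,-36,-16,0,0,0,0],
  ],
)

```text
clock: 16.28
eef_pos: [0.5908, -0.1048, 0.1711]
tool_rot: [0.707, 0.707, 0.0, 0.001]
ft_force: [-0.1, -0.4, -0.4]
grip_width: 0.0514
grasp_force: 0.0
```

Emit:
move_arm(
  deltas=[
    [0.55,-36,-16,0,0,0,0],
    [0.55,-36,-16,0,0,0,0],
    [0.55,-36,-16,0,0,0,0],
    [0.55,-36,-16,0,0,0,0],
    [0.55,-10,0,0,0,0,0],
    [0.55,0,0,0,0,0,0],
    [0.55,0,0,0,0,0,0],
  ],
)

```text
clock: 16.87
eef_pos: [0.5272, -0.2579, 0.1703]
tool_rot: [0.708, 0.707, 0.0, 0.0]
ft_force: [-0.7, 0.1, -0.6]
grip_width: 0.0474
grasp_force: 0.0
```

```bash
python3 - <<'E'
from h import *
look('ring_small',z=0.013,save="pics/w6.png"); look('hammer',z=.02)
bot.camera("scene"); look('ring_medium',z=.09,cam="scene",save="pics/s6.png")
s=cv2.imread("pics/s6.png")[250:330,285:365]; w=cv2.imread("pics/w6.png")
cv2.imwrite("pics/m6.png",np.hstack([cv2.resize(s,(360,360)),cv2.resize(w,(440,360))]))
E
```

```text
ring_small 0.95 [258.6, 119.4, 41.2, 45.5] circ 0.4912 -0.1954 0.0159 ell [ 0.4912 -0.1953] [0.0304 0.031 ]
ring_small 0.91 [307.1, 207.8, 38.5, 39.8] circ 0.5257 -0.2625 0.0168 ell [ 0.5258 -0.2627] [0.0314 0.0324]
ring_small 0.6 [293.5, 289.5, 38.5, 38.5] circ 0.516 -0.3358 0.0184 ell [ 0.5153 -0.3354] [0.0313 0.0362]
16.9667 [ 0.5276 -0.2563  0.1701] [7.066e-01 7.076e-01 2.000e-04 0.000e+00] [ 0.18  0.06 -0.31] 0.0473
hammer 0.83 [385.3, 133.0, 253.8, 137.1] circ 0.6845 -0.2552 0.1101 ell [ 0.6695 -0.2528] [0.1025 0.1979]
17.0667 [ 0.5277 -0.2558  0.17  ] [ 7.062e-01  7.080e-01  1.000e-04 -0.000e+00] [ 0.14  0.33 -0.48] 0.0471
ring_medium 0.75 [313.1, 273.5, 24.3, 19.1] circ 0.6574 0.0422 0.0262 ell [0.6582 0.0431] [0.0446 0.0485]
ring_medium 0.6 [308.9, 250.6, 20.3, 15.6] circ 0.5996 -0.0038 0.0238 ell [ 0.5995 -0.0037] [0.0377 0.0471]
ring_medium 0.5 [340.6, 257.2, 22.1, 17.1] circ 0.5882 0.0662 0.023 ell [0.5883 0.0667] [0.0366 0.0444]
17.2167 [ 0.5275 -0.2561  0.17  ] [ 7.063e-01  7.079e-01 -0.000e+00 -1.000e-04] [-0.21 -0.76 -0.31] 0.0472
```

View pics/m6.png

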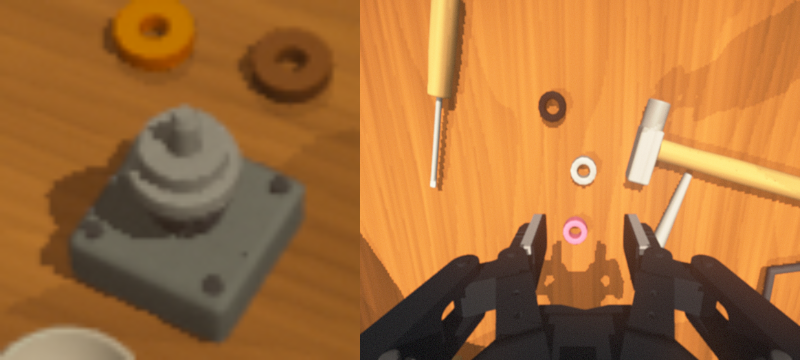

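Emit:
move_arm(
  deltas=[
    [0.5,-6.6,-1.8,33,0,0,0],
    [0.5,0,0,37,0,0,0],
    [0.5,0,0,37,0,0,0],
    [0.5,0,0,33,0,0,0],
    [0.5,0,0,17,0,0,0],
    [0.5,0,0,0,0,0,0],
    [0.3,0,0,0,0,0,0],
    [0,0,0,0,0,0,0],
    [0,0,0,0,0,0,0],
    [0,0,0,0,0,0,0],
  ],
)

```text
clock: 18.05
eef_pos: [0.5263, -0.2643, 0.0148]
tool_rot: [0.707, 0.707, 0.0, 0.001]
ft_force: [-0.0, 0.1, -1.6]
grip_width: 0.029
grasp_force: 59.2
```

Emit:
move_arm(
  deltas=[
    [0,0,0,0,0,0,0],
    [0,0,0,0,0,0,0],
    [0,0,0,-10,0,0,0],
    [0,0,0,-35,0,0,0],
    [0,0,0,-40,0,0,0],
    [0,0,0,-40,0,0,0],
    [0,0,0,-30,0,0,0],
  ],
)

```text
clock: 18.63
eef_pos: [0.5259, -0.2643, 0.1725]
tool_rot: [0.707, 0.707, 0.001, 0.002]
ft_force: [1.2, -0.6, -0.7]
grip_width: 0.0284
grasp_force: 59.5
```

Emit:
move_arm(
  deltas=[
    [0,32,16.1,0,0,0,0],
    [0,32,16.1,0,0,0,0],
    [0,32,16.1,3,0,0,0],
    [0,32,16.1,3,0,0,0],
    [0,32,16.1,3,0,0,0],
    [0,32,16.1,4,0,0,0],
    [0,32,16.1,4,0,0,0],
    [0,32,16.1,3,0,0,0],
    [0,0,0,0,0,0,0],
    [0,0,0,0,0,0,0],
  ],
)

```text
clock: 19.47
eef_pos: [0.6543, -0.0056, 0.1481]
tool_rot: [0.706, 0.708, -0.0, -0.0]
ft_force: [0.0, -0.6, -0.8]
grip_width: 0.0286
grasp_force: 59.5
```

Emit:
move_arm(
  deltas=[
    [0,0,0,0,0,0,0],
    [0,0,0,0,0,0,0],
    [0,0,0,0,0,0,0],
  ],
)

```text
clock: 19.72
eef_pos: [0.6537, -0.0094, 0.1486]
tool_rot: [0.708, 0.706, 0.0, 0.0]
ft_force: [0.1, -0.6, -0.3]
grip_width: 0.0284
grasp_force: 59.5
```

```bash
python3 - <<'E'
from h import *
im=bot.camera("wrist");cv2.imwrite("pics/w7.png",im)
print(bot.get_obs()["eef_pos"])
a=cv2.resize(im[150:220,290:370],None,fx=5,fy=5,interpolation=cv2.INTER_CUBIC)
b=cv2.resize(im[280:350,290:370],None,fx=5,fy=5,interpolation=cv2.INTER_CUBIC)
cv2.imwrite("pics/c3.png",np.hstack([a,b]))
E
```

```text
[ 0.65370408 -0.0093553   0.1485686 ]
```

View pics/c3.png

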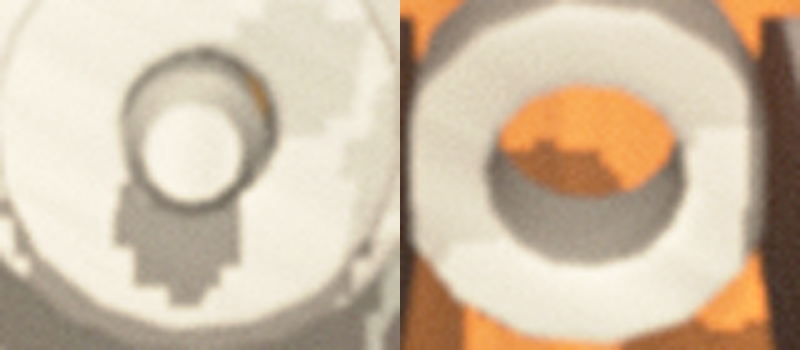

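The tip is at (328.4,180.6) and the small ring's bore at (327.5,315).

```bash
python3 - <<'E'
from h import *
c=bot.calibration("wrist");e=bot.get_obs()["eef_pos"]
b=onz("wrist",[(327.5,315)],e[2]-.001,c)[0];t=onz("wrist",[(328.4,180.6)],.113,c)[0]
print(e,b-e,t,(t-b)*1000)
E
```

```text
[ 0.65370408 -0.0093553   0.1485686 ] [ 0.00089931 -0.00183844 -0.001     ] [0.65519313 0.03874178 0.113     ] [  0.58973487  49.93551784 -34.56859727]
```

Emit:
move_arm(
  deltas=[
    [0,25.3,-0.2,0,0,0,0],
    [0,26,0,0,0,0,0],
    [0,0,0,8,0,0,0],
    [0,0,0,9,0,0,0],
    [0,0,0,0,0,0,0],
    [0,0,0,0,0,0,0],
  ],
)

```text
clock: 20.27
eef_pos: [0.6529, 0.0421, 0.1299]
tool_rot: [0.708, 0.707, -0.001, -0.001]
ft_force: [0.6, -0.1, 0.1]
grip_width: 0.0287
grasp_force: 59.5
```

Emit:
move_arm(
  deltas=[
    [0,0,0,1.5,0,0,0],
    [0,0,0,1.5,0,0,0],
    [0,0,0,1.5,0,0,0],
    [0,0,0,1.5,0,0,0],
    [0,0,0,0,0,0,0],
  ],
)

```text
clock: 20.68
eef_pos: [0.6537, 0.0431, 0.1247]
tool_rot: [0.707, 0.707, -0.0, -0.0]
ft_force: [-0.7, -0.7, -1.2]
grip_width: 0.0286
grasp_force: 59.5
```

Emit:
move_arm(
  deltas=[
    [0,0,0,1,0,0,0],
    [0,0,0,1,0,0,0],
    [0,0,0,1,0,0,0],
    [0,0,0,1,0,0,0],
    [0,0,0,0,0,0,0],
  ],
)

```text
clock: 21.1
eef_pos: [0.6539, 0.0432, 0.1209]
tool_rot: [0.707, 0.707, -0.0, 0.0]
ft_force: [-0.8, -1.3, -0.3]
grip_width: 0.0293
grasp_force: 59.5
```

Emit:
move_arm(
  deltas=[
    [0,0,0,1.5,0,0,0],
    [0,0,0,1.5,0,0,0],
    [0,0,0,1.5,0,0,0],
    [0,0,0,1.5,0,0,0],
    [0,0,0,1.5,0,0,0],
    [0,0,0,1.5,0,0,0],
    [0,0,0,0,0,0,0],
  ],
)

```text
clock: 21.68
eef_pos: [0.6541, 0.0426, 0.1117]
tool_rot: [0.707, 0.707, -0.0, 0.001]
ft_force: [2.0, -5.4, -0.2]
grip_width: 0.0286
grasp_force: 59.6
```

Emit:
move_arm(
  deltas=[
    [0,0,0,1,0,0,0],
    [0,0,0,1,0,0,0],
    [0,0,0,1,0,0,0],
    [0,0,0,1,0,0,0],
    [0,0,0,0,0,0,0],
  ],
)

```text
clock: 22.1
eef_pos: [0.6542, 0.0426, 0.1082]
tool_rot: [0.707, 0.707, -0.0, 0.001]
ft_force: [1.2, -5.6, 1.0]
grip_width: 0.0289
grasp_force: 59.7
```

Relieve the lateral load (+x, −y) and continue to contact.

Emit:
move_arm(
  deltas=[
    [0,-1,0.3,0.7,0,0,0],
    [0,0,0,0.7,0,0,0],
    [0,0,0,0,0,0,0],
  ],
)

```text
clock: 22.35
eef_pos: [0.654, 0.0425, 0.1064]
tool_rot: [0.707, 0.707, -0.0, -0.0]
ft_force: [0.5, -3.7, 0.1]
grip_width: 0.0291
grasp_force: 59.6
```

Emit:
move_arm(
  deltas=[
    [0,0,0,0.7,0,0,0],
    [0,0,0,0.7,0,0,0],
    [0,0,0,0,0,0,0],
  ],
)

```text
clock: 22.6
eef_pos: [0.654, 0.0424, 0.105]
tool_rot: [0.707, 0.707, -0.0, -0.0]
ft_force: [0.8, -3.0, 0.1]
grip_width: 0.0285
grasp_force: 59.6
```

Emit:
move_arm(
  deltas=[
    [0,-0.3,0,0.5,0,0,0],
    [0,0,0,0.5,0,0,0],
    [0,0,0,0,0,0,0],
  ],
)

```text
clock: 22.85
eef_pos: [0.6539, 0.0424, 0.104]
tool_rot: [0.707, 0.707, 0.0, -0.0]
ft_force: [0.1, -3.0, -0.5]
grip_width: 0.0289
grasp_force: 59.6
```

Emit:
move_arm(
  deltas=[
    [0,-0.5,0,0.5,0,0,0],
    [0,0,0,0.5,0,0,0],
    [0,0,0,0,0,0,0],
  ],
)

```text
clock: 23.1
eef_pos: [0.6538, 0.0422, 0.103]
tool_rot: [0.707, 0.707, 0.0, -0.001]
ft_force: [0.2, -0.4, -0.2]
grip_width: 0.0289
grasp_force: 59.6
```

Emit:
move_arm(
  deltas=[
    [0,0,0,0.5,0,0,0],
    [0,0,0,0.5,0,0,0],
    [0,0,0,0,0,0,0],
  ],
)

```text
clock: 23.35
eef_pos: [0.6538, 0.0421, 0.1022]
tool_rot: [0.707, 0.707, 0.0, -0.0]
ft_force: [-0.9, 0.6, 0.5]
grip_width: 0.0285
grasp_force: 59.7
```

Emit:
move_arm(
  deltas=[
    [0,0,0,0.4,0,0,0],
    [0,0,0,0.4,0,0,0],
    [0,0,0,0,0,0,0],
  ],
)

```text
clock: 23.6
eef_pos: [0.654, 0.0418, 0.1013]
tool_rot: [0.707, 0.707, 0.0, -0.0]
ft_force: [-1.3, 0.7, 2.5]
grip_width: 0.0283
grasp_force: 59.7
```

Emit:
move_arm(
  deltas=[
    [0,0,0,0.4,0,0,0],
    [0,0,0,0.4,0,0,0],
    [0,0,0,0,0,0,0],
  ],
)

```text
clock: 23.85
eef_pos: [0.6542, 0.0417, 0.1006]
tool_rot: [0.707, 0.707, 0.0, -0.0]
ft_force: [-0.6, 0.5, 1.5]
grip_width: 0.0289
grasp_force: 59.7
```

Emit:
move_arm(
  deltas=[
    [0,0,0,0.4,0,0,0],
    [0,0,0,0.4,0,0,0],
    [0,0,0,0,0,0,0],
  ],
)

```text
clock: 24.1
eef_pos: [0.6542, 0.0416, 0.0998]
tool_rot: [0.707, 0.707, 0.0, 0.0]
ft_force: [0.2, 1.8, 1.4]
grip_width: 0.0289
grasp_force: 59.7
```

Emit:
move_arm(
  deltas=[
    [0,0,0,0.4,0,0,0],
    [0,0,0,0.4,0,0,0],
    [0,0,0,0,0,0,0],
  ],
)

```text
clock: 24.35
eef_pos: [0.6542, 0.0416, 0.0989]
tool_rot: [0.707, 0.707, 0.0, 0.0]
ft_force: [-1.2, 1.4, 1.0]
grip_width: 0.0285
grasp_force: 59.7
```

Emit:
move_arm(
  deltas=[
    [0,0,0,0.4,0,0,0],
    [0,0,0,0.4,0,0,0],
    [0,0,0,0,0,0,0],
  ],
)

```text
clock: 24.6
eef_pos: [0.6542, 0.0416, 0.0981]
tool_rot: [0.707, 0.707, 0.0, 0.0]
ft_force: [0.3, 0.4, 0.8]
grip_width: 0.0285
grasp_force: 59.7
```

```bash
python3 - <<'E'
from h import *
im=bot.camera("side");cv2.imwrite("pics/m8.png",cv2.resize(im[170:270,290:410],None,fx=6,fy=6,interpolation=cv2.INTER_CUBIC))
E
```

```text
(no output)
```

View pics/m8.png

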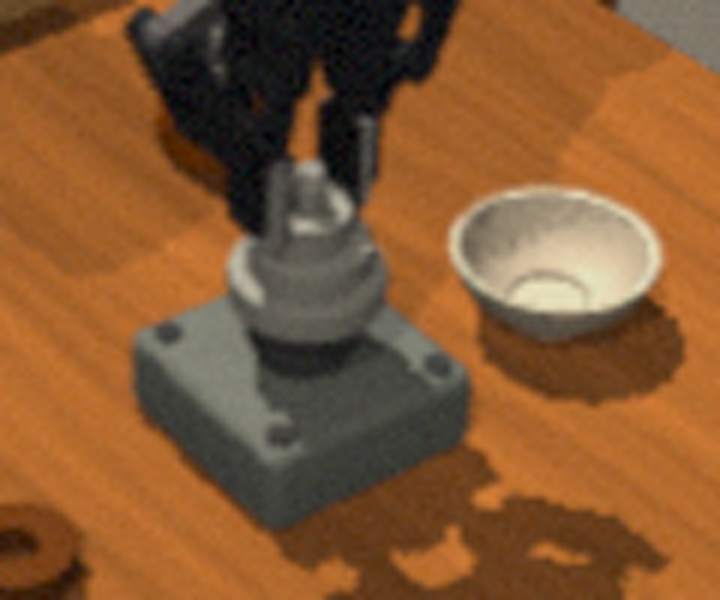

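The side crop shows the three rings stacked in order, with the arbor poking through the small one at crop (310,180). That is 11 pictures viewed, one over the limit, so I'll go by force only from here. I'll keep pressing.

Emit:
move_arm(
  deltas=[
    [0,0,0,0.4,0,0,0],
    [0,0,0,0.4,0,0,0],
    [0,0,0,0,0,0,0],
  ],
)

```text
clock: 24.9
eef_pos: [0.6541, 0.0416, 0.0973]
tool_rot: [0.707, 0.707, 0.0, 0.0]
ft_force: [0.7, 1.5, 1.2]
grip_width: 0.0288
grasp_force: 59.7
```

Emit:
move_arm(
  deltas=[
    [0,0,0,0.4,0,0,0],
    [0,0,0,0.4,0,0,0],
    [0,0,0,0,0,0,0],
  ],
)

```text
clock: 25.15
eef_pos: [0.6542, 0.0416, 0.0965]
tool_rot: [0.707, 0.707, 0.0, 0.0]
ft_force: [0.5, 0.7, 2.2]
grip_width: 0.0286
grasp_force: 59.7
```

Emit:
move_arm(
  deltas=[
    [0,0,0,0.4,0,0,0],
    [0,0,0,0.4,0,0,0],
    [0,0,0,0,0,0,0],
  ],
)

```text
clock: 25.4
eef_pos: [0.6542, 0.0416, 0.0958]
tool_rot: [0.707, 0.707, 0.0, 0.0]
ft_force: [0.5, 1.2, 1.1]
grip_width: 0.0286
grasp_force: 59.7
```

Emit:
move_arm(
  deltas=[
    [0,0,0,0.4,0,0,0],
    [0,0,0,0.4,0,0,0],
    [0,0,0,0,0,0,0],
  ],
)

```text
clock: 25.65
eef_pos: [0.6542, 0.0416, 0.0954]
tool_rot: [0.707, 0.707, 0.0, 0.0]
ft_force: [-0.8, 1.1, 4.5]
grip_width: 0.0285
grasp_force: 60.0
```

Emit:
move_arm(
  deltas=[
    [0,0,0,0.4,0,0,0],
    [0,0,0,0.3,0,0,0],
    [0,0,0,0,0,0,0],
  ],
)

```text
clock: 25.9
eef_pos: [0.6542, 0.0416, 0.0952]
tool_rot: [0.707, 0.707, 0.0, 0.0]
ft_force: [-0.9, 2.1, 6.7]
grip_width: 0.0284
grasp_force: 60.2
```

Emit:
move_arm(
  deltas=[
    [0,0,0,0.4,0,0,0],
    [0,0,0,0.3,0,0,0],
    [0,0,0,0,0,0,0],
  ],
)

```text
clock: 26.15
eef_pos: [0.6543, 0.0417, 0.0951]
tool_rot: [0.707, 0.707, 0.001, 0.0]
ft_force: [-1.6, 1.5, 8.4]
grip_width: 0.0289
grasp_force: 60.5
```

Emit:
move_arm(
  deltas=[
    [0,0,0,0.4,0,0,0],
    [0,0,0,0.4,0,0,0],
    [0,0,0,0.3,0,0,0],
    [0,0,0,0,0,0,0],
  ],
)

```text
clock: 26.48
eef_pos: [0.6544, 0.0417, 0.0949]
tool_rot: [0.707, 0.707, 0.001, 0.001]
ft_force: [-3.3, 0.7, 12.5]
grip_width: 0.0291
grasp_force: 60.8
```

Emit:
move_arm(
  deltas=[
    [0,0,0,0.4,0,0,0],
    [0,0,0,0.4,0,0,0],
    [0,0,0,0,0,0,0],
  ],
)

```text
clock: 26.73
eef_pos: [0.6545, 0.0418, 0.0947]
tool_rot: [0.707, 0.707, 0.001, 0.001]
ft_force: [-4.3, 1.4, 14.8]
grip_width: 0.0288
grasp_force: 61.1
```

Emit:
move_arm(
  deltas=[
    [0,0,0,0,0,0,0],
    [0,0,0,0,0,0,0],
    [0,0,0,0,0,0,0],
    [0,0,0,0,0,0,0],
    [0,0,0,0,0,0,0],
    [0,0,0,0,0,0,0],
  ],
)

```text
clock: 27.23
eef_pos: [0.6544, 0.0418, 0.0947]
tool_rot: [0.707, 0.707, 0.001, 0.001]
ft_force: [-4.1, 0.8, 13.9]
grip_width: 0.029
grasp_force: 61.1
```

Emit:
move_arm(
  deltas=[
    [0,0,0,-1,0,0,0],
    [0,0,0,-1,0,0,0],
    [0,0,0,-1,0,0,0],
    [0,0,0,-0.4,0,0,0],
    [0,0,0,0,0,0,0],
  ],
)

```text
clock: 27.65
eef_pos: [0.6542, 0.0416, 0.0953]
tool_rot: [0.707, 0.707, 0.0, 0.0]
ft_force: [-0.5, 1.4, 4.6]
grip_width: 0.0288
grasp_force: 60.1
```

Force is relieved. Release gently and retreat.

Emit:
move_arm(
  deltas=[
    [0.6,0,0,0,0,0,0],
    [0.6,0,0,0,0,0,0],
    [0.6,0,0,0,0,0,0],
    [0.6,0,0,-3,0,0,0],
    [0.6,0,0,-20,0,0,0],
    [0.6,0,0,-35,0,0,0],
    [0.6,0,0,-35,0,0,0],
    [0.6,-35,0,0,0,0,0],
    [0.6,-35,0,0,0,0,0],
    [0.6,0,0,0,0,0,0],
  ],
)

```text
clock: 28.48
eef_pos: [0.6544, -0.0343, 0.1892]
tool_rot: [0.709, 0.705, -0.001, 0.002]
ft_force: [1.0, -0.3, -0.7]
grip_width: 0.0511
grasp_force: 0.0
```

```bash
python3 - <<'E'
from h import *
for q,z in (("ring_small",.1),("ring_medium",.087),("ring_large",.074)): look(q,z=z)
E
```

```text
ring_small 0.85 [299.8, 96.3, 56.2, 58.3] circ 0.6541 0.0416 0.0153 ell [0.6542 0.0416] [0.0294 0.0297]
28.5833 [ 0.6539 -0.0301  0.188 ] [ 7.082e-01  7.060e-01 -1.000e-04 -2.000e-04] [0.64 0.26 0.48] 0.0515
ring_medium 0.71 [149.1, 105.6, 56.3, 54.5] circ 0.5617 0.0406 0.018 ell [0.5615 0.0396] [0.0325 0.0352]
ring_medium 0.65 [174.1, 197.3, 52.8, 50.7] circ 0.5701 -0.0169 0.0175 ell [ 0.5703 -0.017 ] [0.0318 0.0343]
ring_medium 0.6 [294.8, 99.1, 68.2, 69.8] circ 0.6551 0.0393 0.021 ell [0.6551 0.0392] [0.0407 0.0409]
28.6833 [ 0.6538 -0.0281  0.1876] [ 7.071e-01  7.071e-01 -2.000e-04 -5.000e-04] [0.08 1.07 0.11] 0.0512
ring_large 0.63 [269.6, 66.3, 119.2, 127.8] circ 0.6546 0.04 0.0512 ell [0.6547 0.0399] [0.0874 0.088 ]
ring_large 0.56 [290.1, 92.5, 80.4, 85.7] circ 0.6555 0.0386 0.0271 ell [0.6554 0.0387] [0.053  0.0532]
28.7833 [ 0.6539 -0.0274  0.1876] [ 7.067e-01  7.076e-01 -2.000e-04 -4.000e-04] [-0.2   0.3   1.01] 0.0509
```

```bash
python3 -c "
from workcell import bot
print(bot.job_done())"
```

```text
the job is handed in; nothing more can be done
None
```

The three rings are on the arbor in order, large at the bottom, and the collar is home: I held about 14–15 N for over half a second, and the highest wrist-force reading was 14.8 N. I then released the stack and handed the job in at about 29 s, though it returned no verdict and I viewed 11 pictures against the limit of 10.

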